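Couple the yellow tow hook to the dolly's hitch pin

TASK

Couple the yellow tow hook to the dolly: take it by its black grip block and push its open mouth onto the orange-capped hitch pin until the red sprung latch flips shut behind the pin, then let go, leaving the hook lying on the tongue and the table. Leave the green hook where it lies.

Things in the scene. Friction and masses are not known exactly. Their poses are not given: they have to be found in the camera images.
- yellow_hook_grip (a point): Centre of the yellow hook's black grip block (44 mm along x, 26 along y, 46 tall), 43 mm above the hook's underside. Hook axes: x towards the open mouth, z up. Hook 22 mm thick, about 0.45 kg, balanced near the block, reaching from 100 mm behind this point (steel eye) to 131 mm ahead (tips). Mouth 36 mm wide, about 50 at the tips; its round throat ends 46 mm ahead of this point.
- yellow_hook_latch (a joint): Angle of the yellow hook's red latch, 112 mm ahead of the grip block's centre: 0 shut across the mouth, 1.45 rad swung fully inwards along one arm. A light spring drives it shut (some 2 to 4 N at the pin). It springs back once the pin's axis is within 65 mm ahead of the block's centre; the pin meets the throat's end at 53 mm.
- pin (a point): Axis of the dolly's fixed upright hitch pin, 30 mm above the table. Steel neck 14 mm thick, bare from 6 to 54 mm above the table; over it an orange cap 40 mm wide (top at 63 mm) that cannot pass the throat. Under it a tongue 6 mm thick: a 68 mm disc, and a 50 mm bar along this point's +x to the dolly, 105 mm away. Its -x side is open. Hook level, underside some 10 mm up, when pushing on.
- green_hook_grip (a point): Centre of the grip block of the green tow hook, of the same shape and size as the yellow one: not to be used or moved.
Mind the look-alikes: they are no part of the job. Leave any blue look-alike of the part that bears yellow_hook_grip alone.

How it is judged:
By the outcome, as a careful person would: the job done as asked, in the order asked, and still so for the second after the job is handed in, with the robot touching nothing.
It also fails if it takes over 40 s, if anything falls off the work surface, if the arm or the gripper's body presses on something with over 40 N, if the wrist force passes 120 N, or if a joint passes its speed limit or range.

ROBOT

A 6-joint arm with a two-finger parallel gripper is mounted at the origin on the work surface. World frame = base frame: x ahead of the robot, y to its left, z up, the work surface at z = 0. Lengths are in m, angles in rad, forces in N, time in s.
With the tool pointing down it reaches from about 0.25 to 0.85 m from the base axis. Payload 12.5 kg.
Tool frame: the origin (TCP) lies midway between the tips of the shut fingers; the grasp point (between the pads) lies 19 mm behind it; z points along the fingers, y is the line along which they close (so a half turn about z gives the same grasp; the last joint's range is limited). The gripper opens to 93 mm and grips with 3 to 60 N. Pads are 15 mm wide; open, the fingers measure 128 mm over their backs; the gripper's body (75 mm by 188 mm) begins 65 mm behind the grasp point.
Start: joints at [1.072, 0.351, 1.652, -0, 1.139, -0.085], TCP at [0.221, 0.504, 0.219] pointing down, gripper open.
Joint ranges: [-2.75, 2.75], [-0.79, 2.1], [0.01, 2.65], [-1.57, 4.71], [0.07, 3.14], [-2.87, 2.87]. Speed limits (rad/s): [2.22, 2.22, 2.79, 3.14, 3.14, 3.14].

INTERFACE

Orientations are given as a unit quaternion [w, x, y, z].
In Python, from cell import sense, camera, hand_in gives the robot as it stands.
- The arm moves only by the shell command python3 -m crank 'ROWS'. ROWS is JSON, a list of rows, each a list of 7 numbers: the shift along the world's x, y, z in cm, then the turn, a rotation vector about the world's x, y, z in rad, then the finger opening in cm, from 0 to 9.3. A call has 1 to 12 rows; each row is the pose to reach, as a shift and turn from the pose commanded when the call began; what a row does not reach only later rows make up. A row lasts 1/10 s, in which the tool goes at most 50 mm and 8.59 degrees, less where a joint would pass 70% of its speed; a pose out of reach is approached as far as the arm can. A call with a gripper value outside its range is refused whole. The fingers move at their own pace and stop on an object; the grip force is fixed at half the most. Time passes only in rows, so rows that repeat a pose let the fingers close. It gives the time, the measured TCP pose, the force, the opening and the grip force at its end, in the units of the state.
- sense(): the state, without advancing time (a new reading comes with each control period).
- camera(name): name is "side" or "top"; returns a dict with "pixels" (400x640x3 uint8, red, green, blue), "fov_y" (degrees; the focal length in pixels is half the picture's height over the tangent of half this angle, whatever the lens; pixels are square), "cx", "cy" (the principal point, pixels), "T" (4x4, takes a point from camera to world coordinates). Camera axes: x right, y down, z forward; pixel columns grow to the right and rows downward; lengths in m; the calibration is good to about 2 mm. A picture is of the moment at which its call begins. There is no depth.
- hand_in(): hands the job in; it is judged then, once.
The state is a dict: "t": time; "q": joint angles; "joint_velocities": joint speeds; "joint_torque": joint torques, N m; "position": TCP position; "orientation": TCP orientation; "wrist_force": force on the tool from outside, world axes, zero at the start; "ft_torque": the same for the moment, N m; "grip_width": opening from 0.0 (shut) to 1.0 (fully open); "finger_force": force on a finger pad.
Only numpy, scipy, OpenCV 4.12 (cv2) and the standard library are available. Lean on these libraries where they do the work, as an engineer would, in place of code of your own. Each camera call takes 0.05 s, during which the arm holds its last target. There are 200 camera calls.

## Working session

There is one attempt and no reset: what is moved stays moved. The work goes in short steps, Python scripts to look and compute and a shell command to move; the robot and the scene stay as the last step left them, time stands still between calls to the robot, and variables do not carry over. Pictures are saved under pics/ and viewed, at most 10 in all, crops included, and the job is handed in when it is done.

```bash
mkdir -p pics; ls; python3 - <<'E'
from cell import sense,camera
import cv2,numpy as np
s=sense();print(s)
for n in("top","side"):
    c=camera(n);cv2.imwrite(f"pics/{n}0.png",c["pixels"][:,:,::-1]);np.savez(f"pics/{n}0.npz",**c)
    print(n,c["fov_y"],c["cx"],c["cy"],np.round(c["T"],3).tolist())
E
```

```text
pics
{'t': 0.0, 'q': array([ 1.07241215e+00,  3.51238440e-01,  1.65241861e+00,  1.45622036e-05,
        1.13909911e+00, -8.46090039e-02]), 'joint_velocities': array([ 8.98467168e-04, -1.74086791e-03,  9.71267949e-04, -4.10015361e-05,
        1.85823975e-03,  1.39190223e-03]), 'joint_torque': array([ 1.28556709e-03, -4.97321498e+01, -2.85262299e+01,  7.00169988e-02,
        2.55855813e-02, -1.52285088e-04]), 'position': array([0.22095138, 0.50329329, 0.2181023 ]), 'orientation': array([-1.73520383e-04,  2.05417807e-01,  9.78674198e-01, -5.55312582e-04]), 'wrist_force': array([0.23168103, 0.29904601, 0.18189914]), 'ft_torque': array([-0.00515073, -0.0029587 ,  0.00298164]), 'finger_force': 0.0, 'grip_width': 1.0033461418721443}
top 56.223005165586144 321.08757369198946 199.672186477984 [[0.017, -0.981, 0.193, 0.3], [-1.0, -0.014, 0.021, -0.062], [-0.018, -0.194, -0.981, 0.99], [0.0, 0.0, 0.0, 1.0]]
side 46.62329179973085 326.37607963756153 192.32628748348742 [[0.954, -0.146, 0.263, 0.198], [-0.3, -0.442, 0.845, -0.936], [-0.007, -0.885, -0.466, 0.569], [0.0, 0.0, 0.0, 1.0]]
```

View pics/top0.png

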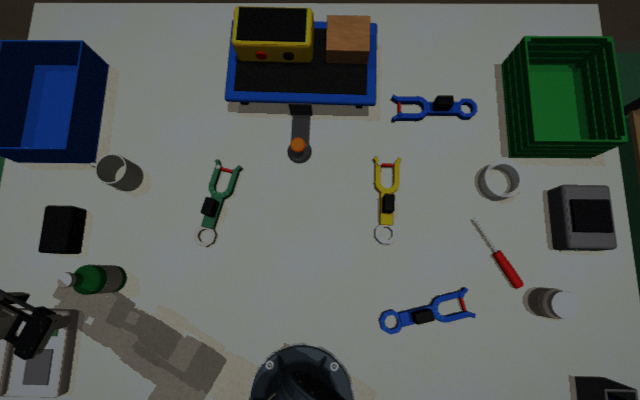

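View pics/side0.png

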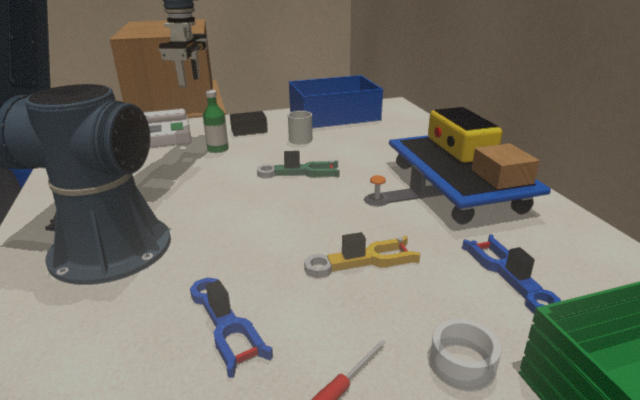

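The top view shows the yellow hook at about (387,200) with its mouth facing up the image (+x). The green hook is at (215,203), blue look-alikes are at (435,107) and (428,311), and the orange pin is at (298,147). The only yellow hook is the one at (387,200); the other yellow thing is the box on the dolly. I'll crop in to confirm and measure.

```bash
cat > h.py <<'E'
import numpy as np,cv2
from cell import camera,sense
def ray(c,u,v):
    f=200/np.tan(np.radians(float(c["fov_y"]))/2)
    d=c["T"][:3,:3]@np.array([(u-c["cx"])/f,(v-c["cy"])/f,1]);return c["T"][:3,3],d
def plane(c,u,v,z):
    o,d=ray(c,u,v);return o+d*(z-o[2])/d[2]
def two(c1,p1,c2,p2):
    o1,d1=ray(c1,*p1);o2,d2=ray(c2,*p2)
    t=np.linalg.lstsq(np.c_[d1,-d2],o2-o1,rcond=None)[0]
    a,b=o1+t[0]*d1,o2+t[1]*d2;return (a+b)/2,np.linalg.norm(a-b)
def mask(c,lo,hi,box):
    m=cv2.inRange(cv2.cvtColor(c["pixels"],cv2.COLOR_RGB2HSV),lo,hi);k=np.zeros_like(m)
    x0,y0,x1,y1=box;k[y0:y1,x0:x1]=m[y0:y1,x0:x1];return k
def biggest(m):
    n,l,s,ce=cv2.connectedComponentsWithStats(m);i=1+np.argmax(s[1:,4]);return l==i,s[i],ce[i]
E
python3 - <<'E'
from h import *
t=dict(np.load("pics/top0.npz"));s=dict(np.load("pics/side0.npz"))
Y=((20,120,60),(35,255,255));O=((5,140,80),(17,255,255));K=((0,0,0),(180,255,50))
mo,so,po=biggest(mask(t,*O,(270,120,330,165)));ms,ss,ps=biggest(mask(s,*O,(360,170,395,190)))
print("cap",so,po,ss,ps,two(t,po,s,ps),plane(t,*po,.058))
my,sy,py=biggest(mask(t,*Y,(360,140,415,235)));print("yellow",sy,py,plane(t,*py,.022))
k,sk,pk=biggest(mask(t,*K,(378,185,398,218)));k2,sk2,pk2=biggest(mask(s,*K,(338,230,370,262)))
print("block",sk,pk,sk2,pk2,two(t,pk,s,pk2),plane(t,*pk,.06))
# hook axis: row-wise mid of yellow outline
for v in range(sy[1],sy[1]+sy[3],4):
    u=np.where(my[v])[0]
    print(v,u.min(),u.max(),np.round(plane(t,(u.min()+u.max())/2,v,.022)[:2],4),np.round(plane(t,u.min(),v,.022)[1]-plane(t,u.max()+1,v,.022)[1],4))
# dolly bar gray axis rows
a=t["pixels"][125:215,360:415,::-1];b=t["pixels"][90:170,265:330,::-1]
cv2.imwrite("pics/crop1.png",np.hstack([cv2.resize(a,(330,540),interpolation=2),cv2.resize(b,(438,540),interpolation=2)]))
E
```

```text
cap [290 137  16  15 174] [297.44827586 144.10344828] [371 176  14   8  86] [377.45348837 179.3255814 ] (array([0.6310107 , 0.0227892 , 0.05600463]), np.float64(0.0010964225171826018)) [0.630865   0.02248589 0.058     ]
yellow [374 157  27  68 590] [386.13050847 189.6440678 ] [ 0.52003806 -0.2124706   0.022     ]Traceback (most recent call last):
  File "<stdin>", line 7, in <module>
  File "h.py", line 16, in biggest
    n,l,s,ce=cv2.connectedComponentsWithStats(m);i=1+np.argmax(s[1:,4]);return l==i,s[i],ce[i]
                                                     ~~~~~~~~~^^^^^^^^^
    return _wrapfunc(a, 'argmax', axis=axis, out=out, **kwds)
    return bound(*args, **kwds)
ValueError: attempt to get argmax of an empty sequence
```

```bash
python3 - <<'E'
from h import *
t=dict(np.load("pics/top0.npz"));s=dict(np.load("pics/side0.npz"))
Y=((20,120,60),(35,255,255));K=((0,0,0),(180,110,75))
my,sy,py=biggest(mask(t,*Y,(360,140,415,235)))
k,sk,pk=biggest(mask(t,*K,(378,185,398,218)));k2,sk2,pk2=biggest(mask(s,*K,(338,230,370,262)))
print("block",sk,pk,sk2,pk2,two(t,pk,s,pk2),plane(t,*pk,.06))
for v in range(sy[1],sy[1]+sy[3],4):
    u=np.where(my[v])[0]
    print(v,u.min(),u.max(),np.round(plane(t,(u.min()+u.max())/2,v,.022)[:2],4),np.round(plane(t,u.min(),v,.022)[1]-plane(t,u.max()+1,v,.022)[1],4))
a=t["pixels"][125:250,360:415,::-1];b=t["pixels"][90:170,265:330,::-1]
cv2.imwrite("pics/crop1.png",np.hstack([cv2.resize(a,(264,600),interpolation=2),cv2.resize(b,(488,600),interpolation=2)]))
E
```

```text
block [383 194  12  19 169] [388.79289941 202.63313609] [343 233  22  25 427] [353.28571429 245.78688525] (array([ 0.47951166, -0.21509316,  0.04254851]), np.float64(0.0035749377497170305)) [ 0.47794958 -0.21269932  0.06      ]
157 374 376 [ 0.6096 -0.1841] 0.008
161 375 399 [ 0.5988 -0.2161] 0.0668
165 375 398 [ 0.5876 -0.2145] 0.064
169 375 398 [ 0.5765 -0.2144] 0.0639
173 375 398 [ 0.5655 -0.2142] 0.0637
177 375 398 [ 0.5545 -0.214 ] 0.0636
181 375 398 [ 0.5436 -0.2138] 0.0635
185 376 398 [ 0.5327 -0.215 ] 0.0607
189 378 396 [ 0.5218 -0.2148] 0.05
193 380 392 [ 0.511 -0.212] 0.0342
197 380 381 [ 0.5    -0.1974] 0.0052
201 381 381 [ 0.4893 -0.1986] 0.0026
205 380 381 [ 0.4786 -0.1971] 0.0052
209 381 381 [ 0.468  -0.1983] 0.0026
213 381 392 [ 0.4576 -0.2124] 0.0312
217 380 392 [ 0.4471 -0.211 ] 0.0337
221 380 392 [ 0.4366 -0.2108] 0.0337
```

View pics/crop1.png

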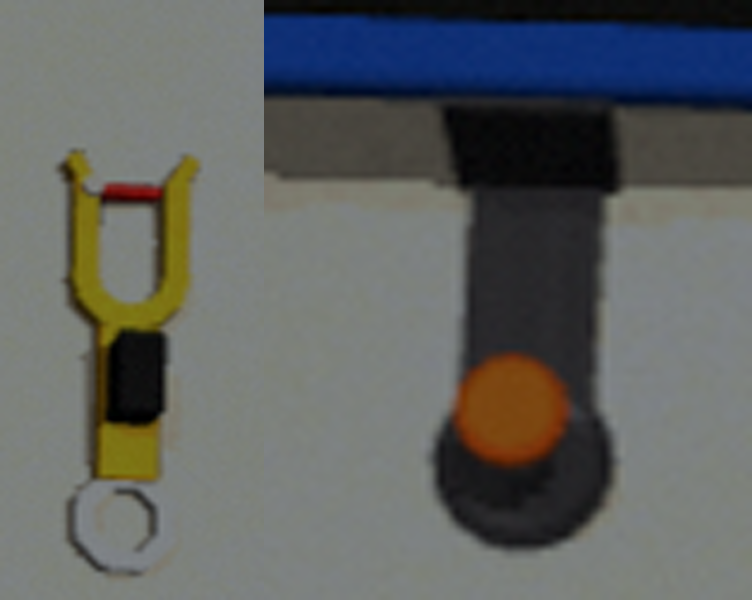

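```bash
python3 -m crank '[[25.9,-71.8,0,0,0,0.389,9.3],[25.9,-71.8,0,0,0,0.389,9.3],[25.9,-71.8,0,0,0,0.389,9.3],[25.9,-71.8,0,0,0,0.389,9.3],[25.9,-71.8,0,0,0,0.389,9.3],[25.9,-71.8,0,0,0,0.389,9.3],[25.9,-71.8,0,0,0,0.389,9.3],[25.9,-71.8,0,0,0,0.389,9.3],[25.9,-71.8,0,0,0,0.389,9.3],[25.9,-71.8,0,0,0,0.389,9.3],[25.9,-71.8,0,0,0,0.389,9.3],[25.9,-71.8,0,0,0,0.389,9.3]]'; python3 - <<'E'
from h import *
t=dict(np.load("pics/top0.npz"))
g=cv2.cvtColor(t["pixels"],cv2.COLOR_RGB2GRAY)
print("disc",plane(t,299.8,151.6,.006))
for v in range(117,136,3):
    r=g[v,285:318].astype(int);u=np.where(r<(r.min()+r.max())/2)[0]+285
    print(v,u.min(),u.max(),plane(t,(u.min()+u.max())/2,v,.006)[:2])
E
```

```text
t: 1.3
position: [0.4238, -0.06, 0.2187]
orientation: [0.0, 0.013, 1.0, 0.0]
wrist_force: [0.6, 1.0, 0.7]
grip_width: 1.0
finger_force: 0.0
disc [0.62775594 0.02006631 0.006     ]
117 293 309 [0.72919609 0.01958928]
120 292 309 [0.72023719 0.02074077]
123 292 309 [0.71132142 0.02048983]
126 292 309 [0.70243501 0.02023973]
129 292 309 [0.69357781 0.01999045]
132 292 309 [0.68474969 0.01974198]
135 291 308 [0.67592086 0.02227338]
```

```bash
python3 -m crank '[[5.5,-15.4,0,0,0,0,9.3],[5.5,-15.4,0,0,0,0,9.3],[5.5,-15.4,0,0,0,0,9.3],[5.5,-15.4,-5,0,0,0,9.3],[5.5,-15.4,-10,0,0,0,9.3],[5.5,-15.4,-10,0,0,0,9.3],[5.5,-15.4,-10,0,0,0,9.3]]'; python3 - <<'E'
from h import *
s=camera("side");np.savez("pics/side1.npz",**s);cv2.imwrite("pics/side1.png",cv2.resize(s["pixels"][150:290,260:460,::-1],(800,560)))
E
```

```text
t: 2.0
position: [0.4785, -0.2115, 0.1191]
orientation: [-0.001, 0.012, 1.0, 0.0]
wrist_force: [0.0, -0.5, 1.0]
grip_width: 0.999
finger_force: 0.0
```

View pics/side1.png

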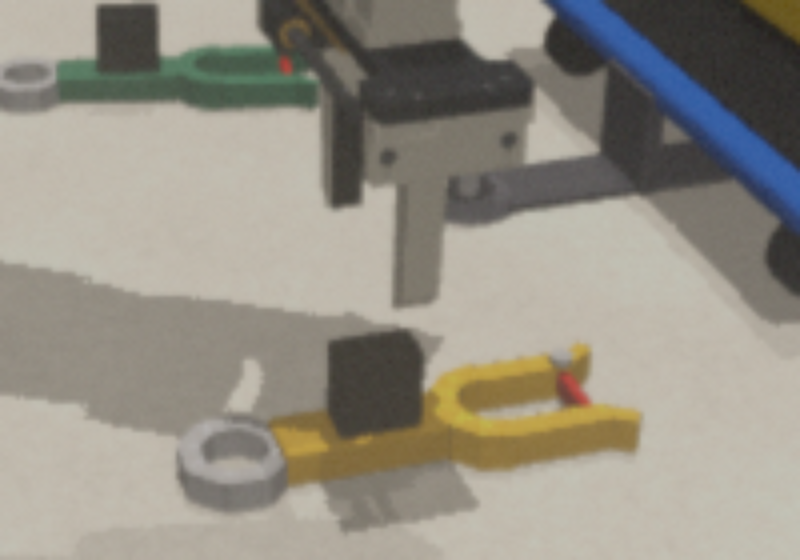

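The picture shows the open fingers directly over the block, which is at about crop (375,380). I'll descend and grip.

```bash
python3 -m crank '[[0,0,-4,0,0,0,9.3],[0,0,-7,0,0,0,9.3],[0,0,-9,0,0,0,9.3],[0,0,-9.2,0,0,0,9.3],[0,0,-9.2,0,0,0,9.3],[0,0,-9.2,0,0,0,9.3]]'; python3 -m crank '[[0,0,0,0,0,0,2],[0,0,0,0,0,0,2],[0,0,0,0,0,0,2],[0,0,0,0,0,0,2],[0,0,0,0,0,0,2],[0,0,0,0,0,0,2],[0,0,0,0,0,0,2],[0,0,0,0,0,0,2]]'
```

```text
t: 2.65
position: [0.4799, -0.2123, 0.0288]
orientation: [0.001, 0.012, 1.0, -0.001]
wrist_force: [0.2, -0.2, 0.8]
grip_width: 0.999
finger_force: 0.0
t: 3.45
position: [0.4786, -0.2117, 0.0266]
orientation: [-0.0, 0.012, 1.0, 0.0]
wrist_force: [0.5, -0.1, 1.5]
grip_width: 0.361
finger_force: 0.0
```

```bash
python3 -m crank '[[0,0,0,0,0,0,1],[0,0,0,0,0,0,1],[0,0,0,0,0,0,1],[0,0,0,0,0,0,1],[0,0,0,0,0,0,1]]';  python3 -m crank '[[0,0,1,0,0,0,1],[0,0,2,0,0,0,1],[0,0,3,0,0,0,1],[0,0,3,0,0,0,1],[0,0,3,0,0,0,1]]'; python3 - <<'E'
from h import *
for n in("top","side"):
    s=camera(n);np.savez(f"pics/{n}2.npz",**s)
    if n=="side":cv2.imwrite("pics/side2.png",cv2.resize(s["pixels"][150:290,260:460,::-1],(800,560)))
E
```

```text
t: 3.95
position: [0.4787, -0.2118, 0.0267]
orientation: [0.0, 0.012, 1.0, -0.0]
wrist_force: [0.0, -1.0, 0.2]
grip_width: 0.283
finger_force: 30.0
t: 4.45
position: [0.4787, -0.2118, 0.057]
orientation: [0.0, 0.012, 1.0, -0.0]
wrist_force: [-0.9, -0.1, -4.9]
grip_width: 0.277
finger_force: 30.0
```

View pics/side2.png

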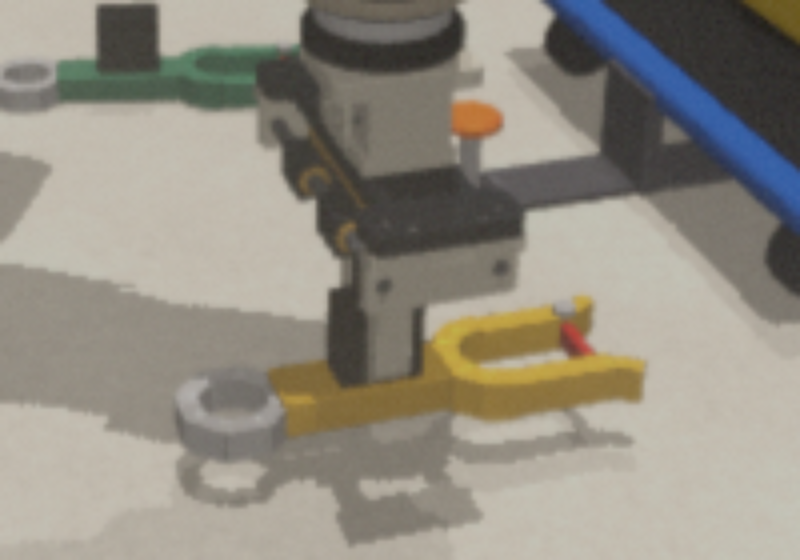

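The hook is lifted and level, with the red latch at crop (577,340). Next I'll bring it in line behind the pin.

```bash
python3 -m crank '[[-1,4,0,0,0,0.024,1],[-1,8,0,0,0,0.024,1],[-1,12,0,0,0,0.024,1],[-1,16,0,0,0,0.024,1],[-1,20,0,0,0,0.024,1],[-1,22.4,0,0,0,0.024,1],[-1,23.4,0,0,0,0.024,1],[-1,23.4,-1,0,0,0.024,1],[-1,23.4,-2,0,0,0.024,1],[-1,23.4,-2,0,0,0.024,1],[-1,23.4,-2,0,0,0.024,1]]'; python3 - <<'E'
from h import *
C={n:camera(n) for n in("top","side")}
for n,c in C.items():np.savez(f"pics/{n}3.npz",**c)
t=C["top"];Y=((20,120,60),(35,255,255));O=((5,140,80),(17,255,255))
my,sy,py=biggest(mask(t,*Y,(260,120,340,235)));print(sy)
for v in range(sy[1],sy[1]+sy[3],3):
    u=np.where(my[v])[0];print(v,u.min(),u.max(),np.round(plane(t,(u.min()+u.max())/2,v,.032)[:2],4))
print(plane(t,*biggest(mask(t,*O,(270,120,330,165)))[2],.059))
a=t["pixels"][125:250,260:340,::-1];b=C["side"]["pixels"][150:250,280:420,::-1]
cv2.imwrite("pics/c3.png",np.hstack([cv2.resize(a,(320,500),interpolation=2),cv2.resize(b,(480,500),interpolation=2)]))
E
```

```text
t: 5.65
position: [0.4684, 0.0214, 0.0361]
orientation: [-0.001, 0.001, 1.0, 0.0]
wrist_force: [-0.3, -0.2, -3.9]
grip_width: 0.281
finger_force: 30.0Traceback (most recent call last):
  File "<stdin>", line 5, in <module>
  File "h.py", line 16, in biggest
    n,l,s,ce=cv2.connectedComponentsWithStats(m);i=1+np.argmax(s[1:,4]);return l==i,s[i],ce[i]
                                                     ~~~~~~~~~^^^^^^^^^
    return _wrapfunc(a, 'argmax', axis=axis, out=out, **kwds)
    return bound(*args, **kwds)
ValueError: attempt to get argmax of an empty sequence
```

```bash
python3 - <<'E'
from h import *
t=dict(np.load("pics/top3.npz"));s=dict(np.load("pics/side3.npz"))
a=t["pixels"][90:250,240:360,::-1];b=s["pixels"][140:220,280:420,::-1]
cv2.imwrite("pics/c3.png",np.vstack([cv2.resize(b,(700,400),interpolation=2)[:, :700],np.hstack([cv2.resize(a[:70],(340,198)),np.zeros((198,360,3),np.uint8)])]))
E
```

```text
(no output)
```

View pics/c3.png

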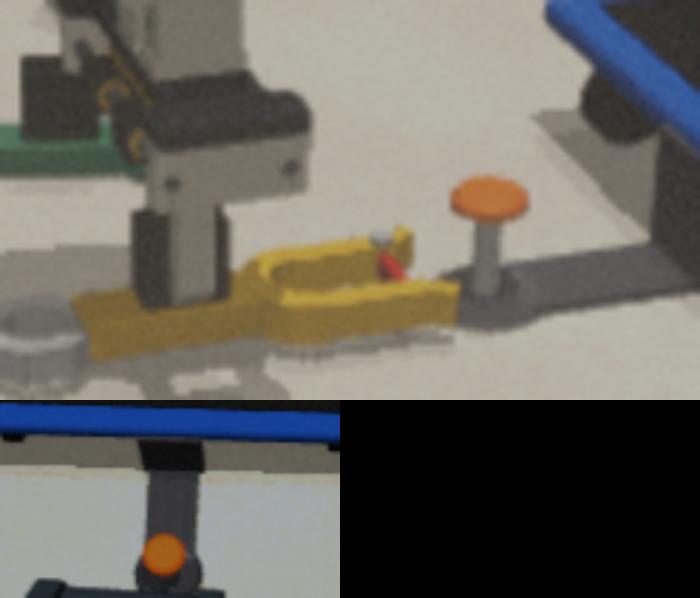

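```bash
python3 - <<'E'
from h import *
s=dict(np.load("pics/side3.npz"))
a,b=plane(s,371.8,197,.032),plane(s,362.2,187,.032);print(a,b,(a+b)/2)
n=plane(s,280+487/5,140+260/5,.03);print("neck",n)
E
python3 -m crank '[[2,0.1,0,0,0,0,1],[4,0.1,0,0,0,0,1],[5,0.1,0,0,0,0,1],[6,0.1,0,0,0,0,1],[6,0.1,0,0,0,0,1]]'
```

```text
[ 0.59915797 -0.01842194  0.032     ] [0.59650908 0.03878353 0.032     ] [0.59783353 0.01018079 0.032     ]
neck [0.62395537 0.00497928 0.03      ]
t: 6.25
position: [0.5291, 0.0233, 0.0365]
orientation: [0.0, 0.0, 1.0, 0.0]
wrist_force: [-0.4, 3.4, -4.8]
grip_width: 0.279
finger_force: 30.0
```

```bash
python3 - <<'E'
from h import *
s=camera("side");np.savez("pics/side4.npz",**s);cv2.imwrite("pics/s4.png",cv2.resize(s["pixels"][150:220,320:420,::-1],(800,560),interpolation=2))
E
```

```text
(no output)
```

View pics/s4.png

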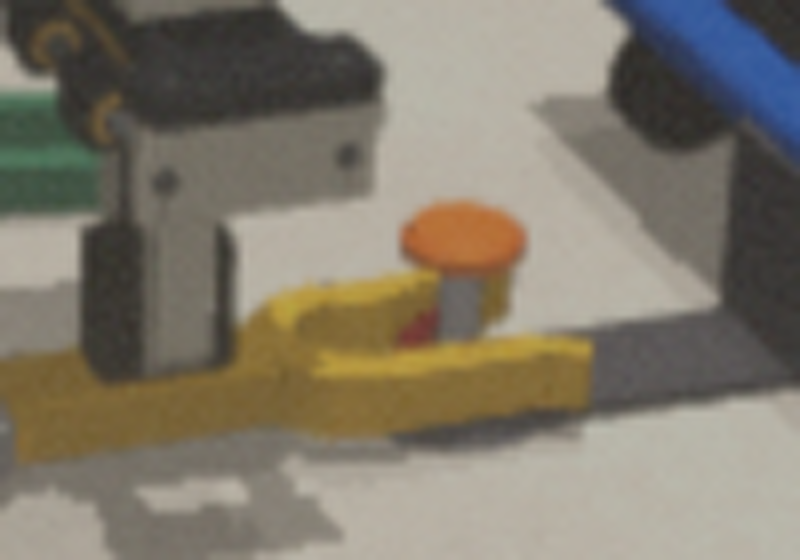

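The pin (crop (460,305)) is inside the mouth and is pushing the red latch inward. I'll push on gently.

```bash
python3 -m crank '[[1,0,0,0,0,0,1],[2,0,0,0,0,0,1],[2,0,0,0,0,0,1]]'; python3 -m crank '[[0.6,0,0,0,0,0,1],[1.2,0,0,0,0,0,1],[1.8,0,0,0,0,0,1],[1.8,0,0,0,0,0,1]]'
```

```text
t: 6.6
position: [0.5504, 0.0232, 0.037]
orientation: [0.001, 0.0, 1.0, -0.0]
wrist_force: [0.3, 2.5, -3.5]
grip_width: 0.276
finger_force: 30.0
t: 7.0
position: [0.5677, 0.0231, 0.0368]
orientation: [0.001, 0.001, 1.0, -0.0]
wrist_force: [-0.2, 0.6, -4.8]
grip_width: 0.278
finger_force: 30.0
```

```bash
python3 -m crank '[[0.3,0,0,0,0,0,1],[0.6,0,0,0,0,0,1],[0.6,0,0,0,0,0,1],[0.6,0,0,0,0,0,1]]'; python3 - <<'E'
from h import *
s=camera("side");np.savez("pics/side5.npz",**s);cv2.imwrite("pics/s5.png",cv2.resize(s["pixels"][150:220,320:420,::-1],(800,560),interpolation=2))
E
```

```text
t: 7.4
position: [0.5726, 0.0232, 0.0366]
orientation: [-0.0, 0.0, 1.0, -0.0]
wrist_force: [-0.8, -0.0, -4.4]
grip_width: 0.278
finger_force: 30.0
```

View pics/s5.png

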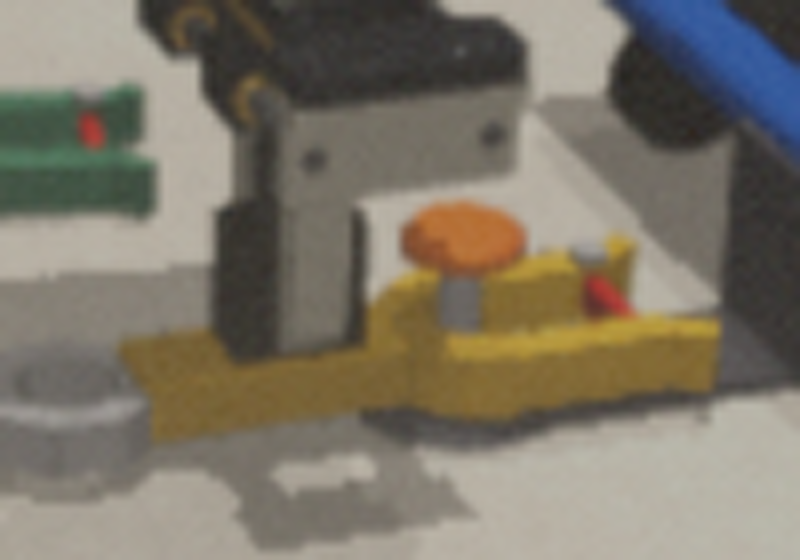

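The red latch is shut across the mouth at crop (608,295), behind the pin at (460,300). Next I'll lower the hook onto the tongue, release it and retreat upward.

```bash
python3 -m crank '[[0,0,-0.2,0,0,0,1],[0,0,-0.4,0,0,0,1],[0,0,-0.4,0,0,0,1],[0,0,-0.4,0,0,0,1],[0,0,-0.4,0,0,0,4],[0,0,-0.4,0,0,0,6],[0,0,-0.4,0,0,0,6],[0,0,-0.4,0,0,0,6],[0,0,-0.4,0,0,0,6],[0,0,-0.4,0,0,0,6],[0,0,-0.4,0,0,0,6]]'; python3 -m crank '[[0,0,1,0,0,0,6],[0,0,3,0,0,0,6],[0,0,6,0,0,0,6],[0,0,10,0,0,0,6],[0,0,14,0,0,0,6],[-5,0,16,0,0,0,6],[-10,0,16,0,0,0,6],[-15,0,16,0,0,0,6],[-15,0,16,0,0,0,6],[-15,0,16,0,0,0,6]]'; python3 - <<'E'
from h import *
s=camera("side");t=camera("top")
cv2.imwrite("pics/s6.png",np.vstack([cv2.resize(s["pixels"][150:220,300:420,::-1],(600,350),interpolation=2),cv2.resize(t["pixels"][100:220,200:500,::-1],(600,240))]))
E
```

```text
t: 8.55
position: [0.5727, 0.0232, 0.0326]
orientation: [0.0, 0.0, 1.0, -0.0]
wrist_force: [-0.0, 0.2, 0.4]
grip_width: 0.645
finger_force: 0.0
t: 9.55
position: [0.4225, 0.0232, 0.1937]
orientation: [0.001, 0.0, 1.0, -0.0]
wrist_force: [0.2, 0.2, -0.2]
grip_width: 0.644
finger_force: 0.0
```

View pics/s6.png

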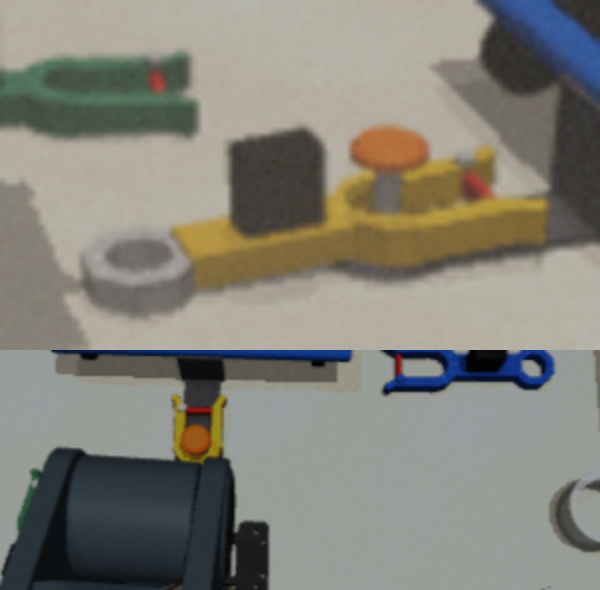

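The hook lies on the tongue and the table with the latch shut. The pin is in the throat and the gripper is clear.

```bash
python3 -c "from cell import hand_in;print(hand_in())"
```

```text
the job is handed in; nothing more can be done
None
```

The yellow hook is coupled to the hitch pin with its red latch shut behind the pin, released and lying on the tongue and table; the green and blue hooks were not touched, and I handed the job in at about 9.7 s.

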